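Set the mitre box from square to the right-hand 45-degree stop

TASK

Set the hand mitre box for 45-degree cuts to the right: pull up the sprung orange index knob to free the saw arm from its square stop, swing the arm over past the 22.5-degree stop to the 45-degree stop on the robot's right, and let the pin spring fully home in the hole there, so that the arm is locked. That stop is adjustable and has been set to suit the walls of the job, up to about three degrees to either side of its line, so feel along until the pin drops in. Do not disturb the moulding, the red bin or the try square.

Things in the scene. Friction and masses are not known exactly. Their poses are not given: they have to be found in the camera images.
- saw_arm (a joint): Angle of the saw arm about its upright pivot, rad: 0 = square (it starts there, locked by the pin); grows as its outer end swings to the robot's right, counter-clockwise from above; ends at +-0.88. It stays where left. Pin holes: 0 exactly, and nominally +-0.393 (22.5 deg) and +-0.785 (45 deg), but set up to 0.055 rad off these, see line45. With the pin riding, about 4 N at the knob moves it.
- index_pin (a joint): Lift of the sprung pin and its knob, m: 0 = fully home in a hole (the start), 0.008 to 0.009 = nose riding on the flat quadrant between holes, 0.015 = fully out. A spring pushes it down, 6 N at 0 to 9.5 N at 0.015. Pin 10 mm in diameter, nose rounded 1.5 mm, holes 12 mm: let go within about 2 mm of a hole it drops in. Seated, it cannot be forced out sideways; the arm then has 1 mm of play each way.
- knob (a point): Centre of the orange index knob: upright cylinder, 32 mm in diameter, 28 mm tall, at the arm's outer end, 205 mm from the pivot axis, 88 mm above the bench when home; rises with the pin, swings with the arm. A 28 mm sleeve below it tops out 68 mm above the bench. Nothing is within 80 mm of its path but the arm's saw guide posts, 34 mm wide, up to 148 mm above the bench, 80 mm from it towards the pivot.
- pivot (a point): On the upright pivot axis of the saw arm, 60 mm above the bench, level with the table of the box. Axes: -x is the arm's direction when square, towards the robot side; -y is to the robot's right; z up. The box is screwed down. Aluminium table and fence (115 mm high), 400 mm long along y. A second pair of posts, 148 mm tall, stands 45 mm behind the pivot.
- line45 (a point): The red 45-degree line on the right: point on the pin circle (205 mm from the pivot), on top of the green stop quadrant, 30 mm above the bench. The steel stop plate there is adjustable: its 12 mm dark hole lies up to 11 mm to either side of this point along the arc, each time different. Its true place is not reported; see it or feel for it. The other stops are alike.
- moulding_mid (a point): Centre of a loose wooden moulding, 180 (y) x 45 x 18 mm, lying along the fence on the left part of the mitre box's table.
- red_bin_mid (a point): Centre (half-way up) of a loose red stock bin of bolts, 160 (x) x 100 (y) x 75 mm tall, on the counter to the right of the mitre box.
- square_mid (a point): Middle of the dark wooden stock (120 mm along y, 22 mm wide, 20 mm tall) of a loose try square on the counter to the left of the box; its steel blade, 200 mm long and 36 mm wide, points along +x from the stock's -y end.

How it is judged:
On the way, in this order (a step that is already met when the one before it is completed fails the run):
1. the index pin is pulled up out of the square stop (value of joint index_pin above 0.006 m and value of joint saw_arm below 0.1 rad), for 0.05 s.
2. the arm is swung past the 22.5-degree stop with the pin out (value of joint saw_arm above 0.46 rad and value of joint index_pin above 0.006 m), for 0.05 s.
At the end, for the whole second after the job is handed in: The index pin is fully home (within 2 mm) in the hole of the right-hand 45-degree stop (arm between 0.72 and 0.855 rad, which only that hole can give), the arm is at rest, and the moulding, bin and square are within 20 mm of where they were (value of joint index_pin below 0.002 m and value of joint saw_arm between 0.72 and 0.855 rad and velocity of joint saw_arm between -0.05 and 0.05 rad/s and distance of each of moulding_mid, red_bin_mid, square_mid from where it was at the start of the episode below 0.02 m); the robot touches nothing.
It fails at once if the moulding, the bin or the square was pushed more than 20 mm (distance of any of moulding_mid, red_bin_mid, square_mid from where it was at the start of the episode above 0.02 m).
It also fails if it takes over 42 s, if anything falls off the work surface, if the arm or the gripper's body presses on something with over 40 N, if the wrist force passes 120 N, or if a joint passes its speed limit or range.

ROBOT

A 6-joint arm with a two-finger parallel gripper is mounted at the origin on the work surface. World frame = base frame: x ahead of the robot, y to its left, z up, the work surface at z = 0. Lengths are in m, angles in rad, forces in N, time in s.
With the tool pointing down it reaches from about 0.225 to 0.875 m from the base axis. Payload 3.4 kg.
Tool frame: the origin (TCP) lies between the finger pads; the fingertips stand 11 mm ahead of it and the grasp point (between the pads) lies 8 mm behind it; z points along the fingers, y is the line along which they close (so a half turn about z gives the same grasp; the last joint's range is limited). The gripper opens to 85 mm and grips with 20 to 120 N. Pads are 22 mm wide; open, the fingers measure 114 mm over their backs; the gripper's body (76 mm by 85 mm) begins 54 mm behind the grasp point. The pads swing forward as they close: fully open they stand 13 mm farther back than shut.
Start: joints at [-1.282, 0.276, 1.505, -0, 1.361, -0.121], TCP at [0.229, -0.527, 0.242] pointing down, gripper open.
Joint ranges: [-2.89, 2.89], [-0.75, 2.08], [0.22, 2.7], [-1.18, 4.32], [0.11, 2.71], [-2.7, 2.7]. Speed limits (rad/s): [2.57, 2.57, 3.14, 3.14, 3.14, 3.14].

INTERFACE

Orientations are given as a unit quaternion [w, x, y, z].
In Python, from rig import manip, imaging gives the robot as it stands. The module is installed in compiled form; this text tells all that it offers.
- The arm moves only by the tool jog_arm, never from a script. Its argument "deltas" is one flat list of numbers, 7 for each row, row after row: the turn, a rotation vector about the world's x, y, z in degrees, then the shift along the world's x, y, z in mm, then the opening, from 0 (shut) to 1 (fully open). In form: [ax, ay, az, tx, ty, tz, gripper, ax, ay, az, tx, ty, tz, gripper, ...]. A call has 1 to 20 rows; each row is the pose to reach, as a shift and turn from the pose commanded when the call began; what a row does not reach only later rows make up. A row lasts 1/10 s, in which the tool goes at most 50 mm and 8.59 degrees, less where a joint would pass 70% of its speed; a pose out of reach is approached as far as the arm can. A call with a gripper value outside its range is refused whole. The fingers move at their own pace and stop on an object; "grip_force" is the grip in N (left out, the last holds). Time passes only in rows, so rows that repeat a pose let the fingers close. It gives the time, the measured TCP pose, the force, the opening and the grip force at its end, in the units of the state.
- manip.get_state(): the state, without advancing time (a new reading comes with each control period).
- imaging.get_image(name): name is "scene" or "top"; returns the picture (420x560x3 uint8, blue, green, red); there is no depth.
- imaging.calibration(name): a dict with "mtx" (3x3 intrinsics, pixels), "cam_to_world" (4x4, takes a point from camera to world coordinates). Camera axes: x right, y down, z forward; pixel columns grow to the right and rows downward; lengths in m; the calibration is good to about 2 mm. A picture is of the moment at which its call begins. calibration takes no time and is no camera call.
- manip.sign_off(): hands the job in; it is judged then, once.
The state is a dict: "clock": time; "qpos": joint angles; "qd": joint speeds; "effort": joint torques, N m; "position": TCP position; "ee_rot": TCP orientation; "contact_force": force on the tool from outside, world axes, zero at the start; "moment": the same for the moment, N m; "width": finger opening in m; "gripper_force": force on a finger pad.
Only numpy, scipy, OpenCV 4.12 (cv2) and the standard library are available. Lean on these libraries where they do the work, as an engineer would, in place of code of your own. Each camera call takes 0.05 s, during which the arm holds its last target. There are 200 camera calls.

## Working session

There is one attempt and no reset: what is moved stays moved. The work goes in short steps, Python scripts to look and compute and a tool call to move; the robot and the scene stay as the last step left them, time stands still between calls to the robot, and variables do not carry over. Pictures are saved under pics/ and viewed, at most 10 in all, crops included, and the job is handed in when it is done.

Besides the shell and the picture viewer there is one more tool, called after "Call:" in YAML: its name, and indented under it one key for each argument. jog_arm: Moves the arm, as the interface text tells. Its arguments: {"type":"object","properties":{"deltas":{"type":"array"},"grip_force":{"type":"number"}},"required":["deltas"]}

```bash
mkdir -p pics; cat > h.py <<'E'
import numpy as np,cv2
from rig import manip,imaging
def cast(cam,uv,z):
    c=imaging.calibration(cam);K=np.array(c["mtx"]);T=np.array(c["cam_to_world"])
    d=T[:3,:3]@np.linalg.solve(K,[uv[0],uv[1],1.]);o=T[:3,3]
    return o+d*(z-o[2])/d[2]
def blobs(im,lo,hi,n=4):
    m=cv2.inRange(cv2.cvtColor(im,cv2.COLOR_BGR2HSV),lo,hi)
    k,_,s,c=cv2.connectedComponentsWithStats(m)
    i=sorted(range(1,k),key=lambda i:-s[i,4])[:n]
    return [(s[j].tolist(),c[j].round(1).tolist()) for j in i]
E
python3 - <<'E'
from h import *
a=imaging.get_image("scene");b=imaging.get_image("top")
cv2.imwrite("pics/s0.png",a);cv2.imwrite("pics/t0.png",b)
for n,im in(("scene",a),("top",b)):
    print(n,imaging.calibration(n)["cam_to_world"])
    print(blobs(im,(8,150,120),(20,255,255)))
print(manip.get_state())
E
```

```text
scene [[ 0.69501196  0.59041346 -0.41032953  1.08098367]
 [ 0.71898163 -0.57457501  0.39106134 -0.452882  ]
 [-0.00487722 -0.5668117  -0.82383294  1.14025179]
 [ 0.          0.          0.          1.        ]]
[([252, 195, 12, 11, 103], [257.8, 200.1]), ([356, 163, 2, 3, 5], [356.4, 163.8]), ([349, 168, 2, 3, 5], [349.4, 169.2]), ([341, 174, 3, 2, 5], [341.8, 174.6])]
top [[-5.63891870e-03 -9.85660245e-01  1.68647808e-01  3.93879040e-01]
 [-9.99984071e-01  5.51691183e-03 -1.19200014e-03  4.69443874e-02]
 [ 2.44492056e-04 -1.68651844e-01 -9.85675655e-01  1.10841965e+00]
 [ 0.00000000e+00  0.00000000e+00  0.00000000e+00  1.00000000e+00]]
[([271, 227, 16, 15, 182], [278.0, 234.2]), ([158, 211, 4, 4, 11], [159.5, 212.4]), ([132, 210, 3, 3, 9], [133.0, 211.0]), ([145, 210, 3, 4, 9], [146.1, 211.7])]
{'clock': 0.1, 'qpos': array([-1.28198286e+00,  2.76550782e-01,  1.50601916e+00,  1.38687479e-05,
        1.36069200e+00, -1.20990102e-01]), 'qd': array([-0.00075054, -0.00194824, -0.00211921, -0.00029163, -0.00068869,
       -0.00124337]), 'effort': array([ 1.90413572e-03, -4.17700589e+01, -2.46407586e+01, -4.45454771e-05,
        5.80127889e-03, -1.05215932e-05]), 'position': array([ 0.22897145, -0.52694983,  0.24151031]), 'ee_rot': array([-8.32274426e-04,  9.79080928e-01,  2.03469506e-01, -6.31973084e-05]), 'contact_force': array([-0.55961509, -0.42689712, -0.65495918]), 'moment': array([-0.00208229, -0.02106751, -0.00694268]), 'gripper_force': 0.0, 'width': 0.08577415839803035}
```

View pics/s0.png

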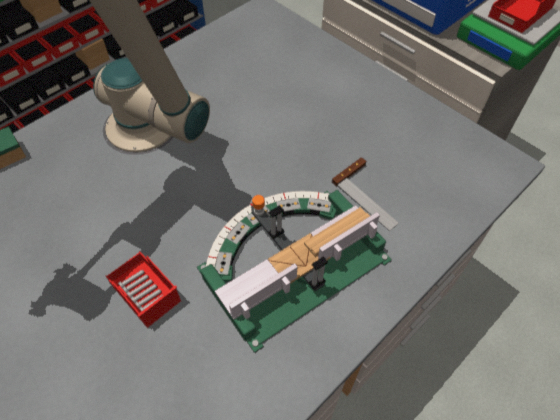

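View pics/t0.png

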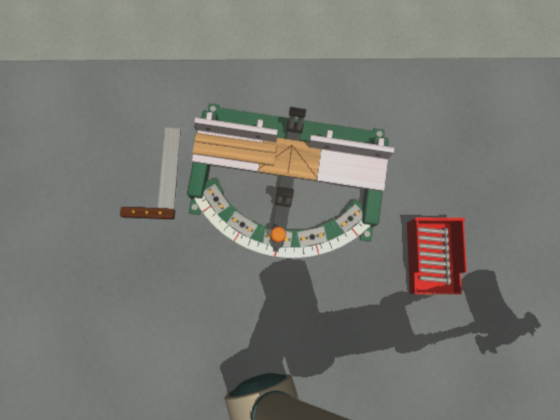

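The top view shows the knob at (278,234), the rear posts at (297,118), and the box yawed a few degrees. The right-hand stop plates are near (312,237) and (350,217). I'll enlarge that area.

```bash
python3 - <<'E'
from h import *
b=cv2.imread("pics/t0.png");a=cv2.imread("pics/s0.png")
x=cv2.resize(b[95:265,185:400],None,fx=3.5,fy=3.5,interpolation=cv2.INTER_CUBIC)
cv2.imwrite("pics/t1.png",x)
k=cast("top",(278,234.2),.1);k2=cast("scene",(257.8,200.1),.094)
print("knob",k,k2)
for z,p in ((.148,(297,112)),(.148,(284,190))): print(cast("top",p,z))
# table fence line etc
for p in ((191,124),(393,152)): print(cast("top",p,.115))
E
```

```text
knob [0.51169222 0.02387238 0.1       ] [0.51093009 0.02474192 0.094     ]
[ 0.75773818 -0.01633073  0.148     ]
[0.59463108 0.0121795  0.148     ]
[0.74488984 0.20572028 0.115     ]
[ 0.68135953 -0.21781143  0.115     ]
```

View pics/t1.png

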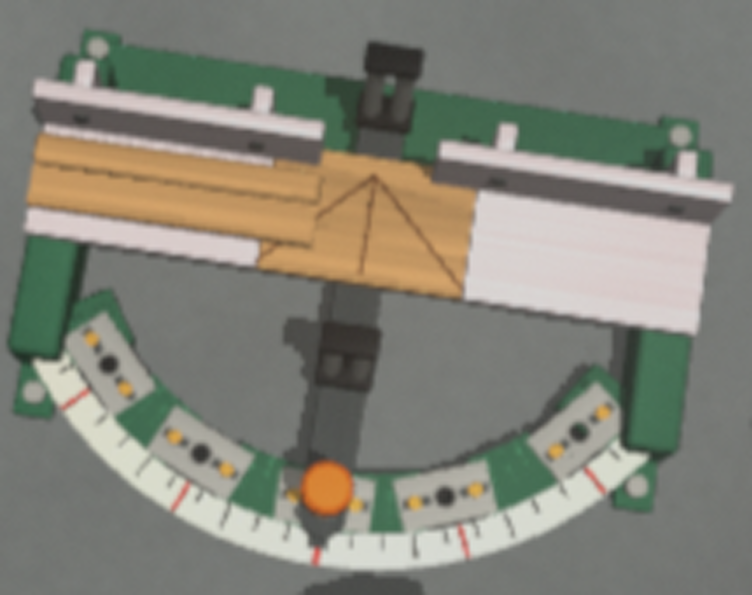

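The crop shows the holes at about (445,497) for 22.5 right and (578,432) for 45 right, with their red lines at (463,541) and (596,481). The fence gives a yaw of about -8.5°.

```bash
python3 - <<'E'
from h import *
from scipy.optimize import least_squares
b=cv2.imread("pics/t0.png");g=cv2.cvtColor(b,cv2.COLOR_BGR2GRAY).astype(float)
P=[]
for c in ((200,454),(445,497),(578,432),(108,364)):
    u,v=c[0]/3.5+184.6,c[1]/3.5+94.6
    i,j=int(round(u)),int(round(v));w=np.clip(110-g[j-3:j+4,i-3:i+4],0,None)
    yy,xx=np.mgrid[j-3:j+4,i-3:i+4]; r=(xx-u)**2+(yy-v)**2<9; w=w*r
    u,v=(w*xx).sum()/w.sum(),(w*yy).sum()/w.sum()
    P.append(cast("top",(u,v),.03)[:2])
P=np.array(P);K=np.array([.5115,.0242])
r=least_squares(lambda p:np.r_[np.hypot(*(P-p).T)-.205,np.hypot(*(K-p))-.205],[.7145,-.0065])
c=r.x;print("pivot",c,r.fun)
ang=lambda q:np.arctan2(*(q-c)[::-1])
a0=ang(K);print("yaw",np.degrees(a0))
for q in P:print(q,(ang(q)-a0+np.pi)%(2*np.pi)-np.pi)
E
```

```text
pivot [ 0.71460059 -0.00919349] [-0.00037305 -0.00033312 -0.00014728 -0.00011277  0.00082754]
yaw 170.66305366714224
[0.54280461 0.10197454] -0.41136870339720444
[ 0.51447912 -0.05208788] 0.3741073708850653
[ 0.55489024 -0.13747927] 0.8396740014415922
[0.60043146 0.16093642] -0.8167908138439297
```

Call:
jog_arm:
  deltas: [0, 0, -8, 70, 137, 0, 1, 0, 0, -16, 141, 275, 0, 1, 0, 0, -25, 212, 413, 0, 1, 0, 0, -32.8, 282.5, 551, 0, 1, 0, 0, -32.8, 282.5, 551, -40, 1, 0, 0, -32.8, 282.5, 551, -40, 1, 0, 0, -32.8, 282.5, 551, -40, 1, 0, 0, -32.8, 282.5, 551, -40, 1, 0, 0, -32.8, 282.5, 551, -40, 1, 0, 0, -32.8, 282.5, 551, -40, 1, 0, 0, -32.8, 282.5, 551, -40, 1, 0, 0, -32.8, 282.5, 551, -40, 1, 0, 0, -32.8, 282.5, 551, -40, 1, 0, 0, -32.8, 282.5, 551, -40, 1]
  grip_force: 40

```text
clock: 1.5
position: [0.5125, 0.0268, 0.2014]
ee_rot: [-0.001, 0.997, -0.079, -0.0]
contact_force: [-0.5, -0.8, 0.3]
width: 0.0857
gripper_force: 0.0
```

Call:
jog_arm:
  deltas: [0, 0, 0, 0, 0, -30, 1, 0, 0, 0, 0, 0, -60, 1, 0, 0, 0, 0, 0, -90, 1, 0, 0, 0, 0, 0, -112, 1, 0, 0, 0, 0, 0, -112, 1, 0, 0, 0, 0, 0, -112, 1]

```text
clock: 2.1
position: [0.5114, 0.0229, 0.0905]
ee_rot: [0.0, 0.997, -0.082, -0.0]
contact_force: [0.4, -0.9, 0.1]
width: 0.0853
gripper_force: 0.0
```

```bash
python3 - <<'E'
from h import *
print(manip.get_state())
cv2.imwrite("pics/s2.png",cv2.resize(imaging.get_image("scene")[140:300,180:400],None,fx=3.5,fy=3.5,interpolation=cv2.INTER_CUBIC))
E
```

```text
{'clock': 2.1, 'qpos': array([-9.09122036e-02,  3.18275484e-01,  1.86296494e+00, -4.23230515e-04,
        9.61010269e-01,  1.64346390e+00]), 'qd': array([ 0.00264636, -0.02262726, -0.03149582,  0.00293084, -0.0024721 ,
        0.00275759]), 'effort': array([ 7.27558843e-03, -3.75707638e+01, -1.82037896e+01, -4.14430848e-03,
        8.84598680e-02, -2.24232303e-03]), 'position': array([0.51143705, 0.02294024, 0.09049523]), 'ee_rot': array([ 1.70427497e-04,  9.96666901e-01, -8.15778804e-02, -3.30585917e-04]), 'contact_force': array([ 0.4254505 , -0.91590214,  0.11411407]), 'moment': array([0.03432263, 0.03214938, 0.00808774]), 'gripper_force': 0.0, 'width': 0.08526347179747806}
```

View pics/s2.png

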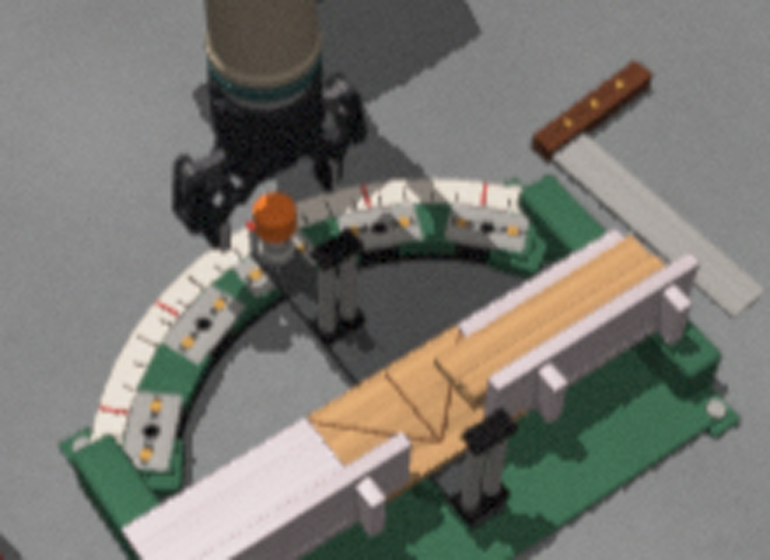

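The knob (273,217) sits between the open fingers, so I'll close and lift.

Call:
jog_arm:
  deltas: [0, 0, 0, 0, 0, -2, 0, 0, 0, 0, 0, 0, -2, 0, 0, 0, 0, 0, 0, -2, 0, 0, 0, 0, 0, 0, -2, 0, 0, 0, 0, 0, 0, -2, 0, 0, 0, 0, 0, 0, -2, 0, 0, 0, 0, 0, 0, -2, 0, 0, 0, 0, 0, 0, -2, 0]
  grip_force: 50

```text
clock: 2.95
position: [0.5119, 0.0236, 0.0891]
ee_rot: [0.0, 0.997, -0.081, 0.0]
contact_force: [-1.3, 0.1, 6.5]
width: 0.0306
gripper_force: 49.2
```

Call:
jog_arm:
  deltas: [0, 0, 0, 0, 0, 4, 0, 0, 0, 0, 0, 0, 8, 0, 0, 0, 0, 0, 0, 12, 0, 0, 0, 0, 0, 0, 13, 0, 0, 0, 0, 0, 0, 13, 0, 0, 0, 0, 0, 0, 13, 0]

```text
clock: 3.55
position: [0.5118, 0.0236, 0.1011]
ee_rot: [0.0, 0.997, -0.081, 0.0]
contact_force: [3.3, 0.4, -8.2]
width: 0.0302
gripper_force: 50.1
```

```bash
python3 - <<'E'
import numpy as np
v=np.array([-202.8,32.8])
def s(p):
    c,n=np.cos(p),np.sin(p);return (np.array([[c,-n],[n,c]])@v-v).round(1)
for p in list(np.arange(.08,.81,.08))+[.79,.8,.81,.82,.83,.84,.85,.86]: print(round(p,3),round(np.degrees(p),1),s(p))
E
```

```text
0.08 4.6 [ -2.  -16.3]
0.16 9.2 [ -2.6 -32.7]
0.24 13.8 [ -2.  -49.1]
0.32 18.3 [ -0.  -65.5]
0.4 22.9 [  3.2 -81.6]
0.48 27.5 [  7.8 -97.4]
0.56 32.1 [  13.6 -112.7]
0.64 36.7 [  20.5 -127.6]
0.72 41.3 [  28.7 -141.9]
0.8 45.8 [  38.  -155.4]
0.79 45.3 [  36.8 -153.8]
0.8 45.8 [  38.  -155.4]
0.81 46.4 [  39.2 -157.1]
0.82 47.0 [  40.5 -158.7]
0.83 47.6 [  41.7 -160.3]
0.84 48.1 [  43.  -161.9]
0.85 48.7 [  44.3 -163.5]
0.86 49.3 [  45.6 -165.1]
```

Call:
jog_arm:
  deltas: [0, 0, 4.6, -2, -16.3, 0, 0, 0, 0, 9.2, -2.6, -32.7, 0, 0, 0, 0, 13.8, -2, -49.1, 0, 0, 0, 0, 18.3, 0, -65.5, 0, 0, 0, 0, 22.9, 3.2, -81.6, 0, 0, 0, 0, 27.5, 7.8, -97.4, 0, 0, 0, 0, 32.1, 13.6, -112.7, 0, 0, 0, 0, 36.7, 20.5, -127.6, 0, 0, 0, 0, 41.3, 28.7, -141.9, 0, 0, 0, 0, 45.3, 36.8, -153.8, 0, 0, 0, 0, 45.3, 36.8, -153.8, 0, 0, 0, 0, 45.3, 36.8, -153.8, 0, 0]

```text
clock: 4.75
position: [0.5475, -0.1297, 0.1006]
ee_rot: [-0.001, 0.951, 0.308, -0.001]
contact_force: [2.1, -0.5, -9.2]
width: 0.0301
gripper_force: 50.4
```

```bash
python3 - <<'E'
from h import *
s=manip.get_state();print(s["position"],s["contact_force"])
p=s["position"][:2]-[.7146,-.0092];print(np.hypot(*p),(np.arctan2(p[1],p[0])%(2*np.pi)) - np.radians(170.8))
cv2.imwrite("pics/s3.png",cv2.resize(imaging.get_image("scene")[140:300,180:400],None,fx=3.5,fy=3.5,interpolation=cv2.INTER_CUBIC))
E
```

```text
[ 0.54750486 -0.1296905   0.10063667] [ 2.05872035 -0.51123179 -9.20839646]
0.2060066679755616 0.7853102951748858
```

View pics/s3.png

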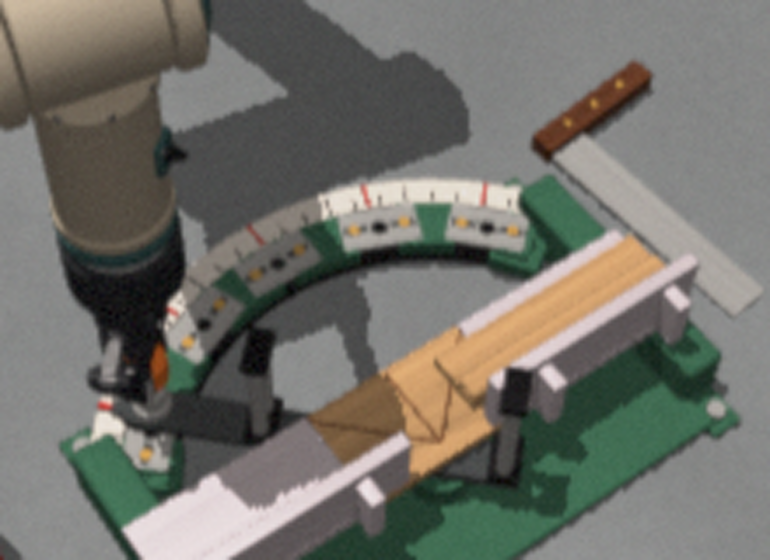

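The arm is swung over the 45° region with the pin up. I'll lower the pin onto the quadrant and feel along.

Call:
jog_arm:
  deltas: [0, 0, 0, 0, 0, -2, 0, 0, 0, 0, 0, 0, -4, 0, 0, 0, 0, 0, 0, -5, 0, 0, 0, 0, 0, 0, -5, 0]

```text
clock: 5.2
position: [0.5477, -0.1297, 0.0973]
ee_rot: [-0.0, 0.951, 0.309, -0.0]
contact_force: [-3.2, 0.5, 2.9]
width: 0.0306
gripper_force: 51.6
```

Call:
jog_arm:
  deltas: [0, 0, 0.6, 1.2, -1.6, -1, 0, 0, 0, 1.1, 2.4, -3.3, -1, 0, 0, 0, 1.4, 3.1, -4.1, -1, 0, 0, 0, 1.7, 3.7, -4.9, -1, 0, 0, 0, 1.7, 3.7, -4.9, -1, 0]

```text
clock: 5.7
position: [0.5502, -0.1332, 0.0965]
ee_rot: [-0.002, 0.947, 0.322, -0.001]
contact_force: [-5.8, 4.0, 8.6]
width: 0.0301
gripper_force: 52.2
```

Call:
jog_arm:
  deltas: [0, 0, 0.3, 0.6, -0.8, 0, 0, 0, 0, 0.6, 1.2, -1.6, 0, 0, 0, 0, 0.6, 1.2, -1.6, 0, 0, 0, 0, 0.6, 1.2, -1.6, 0, 0]

```text
clock: 6.1
position: [0.5517, -0.1353, 0.0965]
ee_rot: [-0.002, 0.945, 0.327, -0.001]
contact_force: [-5.4, 3.6, 8.0]
width: 0.0306
gripper_force: 52.2
```

Call:
jog_arm:
  deltas: [0, 0, 0.3, 0.6, -0.8, 0, 0, 0, 0, 0.6, 1.2, -1.6, 0, 0, 0, 0, 0.6, 1.2, -1.6, 0, 0, 0, 0, 0.6, 1.2, -1.6, 0, 0]

```text
clock: 6.5
position: [0.5544, -0.1386, 0.0946]
ee_rot: [0.0, 0.943, 0.333, -0.0]
contact_force: [-0.8, -1.0, -7.5]
width: 0.0307
gripper_force: 50.7
```

The pin has dropped: the load flipped to the spring pull. I'll lower it the rest of the way.

Call:
jog_arm:
  deltas: [0, 0, 0, 0, 0, -2, 0, 0, 0, 0, 0, 0, -4, 0, 0, 0, 0, 0, 0, -6, 0, 0, 0, 0, 0, 0, -6, 0, 0, 0, 0, 0, 0, -6, 0]

```text
clock: 7.0
position: [0.5544, -0.1386, 0.0893]
ee_rot: [0.0, 0.943, 0.333, -0.0]
contact_force: [-2.0, -3.1, -5.3]
width: 0.0308
gripper_force: 51.1
```

Call:
jog_arm:
  deltas: [0, 0, 0, 0, 0, -1.5, 0, 0, 0, 0, 0, 0, -1.5, 0, 0, 0, 0, 0, 0, -1.5, 0]

```text
clock: 7.3
position: [0.5547, -0.1389, 0.0892]
ee_rot: [0.001, 0.943, 0.333, 0.0]
contact_force: [-4.4, -3.0, 3.1]
width: 0.0307
gripper_force: 51.9
```

Bottomed out at the home height. Next I'll release and retreat.

Call:
jog_arm:
  deltas: [0, 0, 0, 0, 0, 0, 1, 0, 0, 0, 0, 0, 0, 1, 0, 0, 0, 0, 0, 0, 1, 0, 0, 0, 0, 0, 0, 1, 0, 0, 0, 0, 0, 0, 1, 0, 0, 0, 0, 0, 0, 1, 0, 0, 0, 0, 0, 0, 1, 0, 0, 0, 0, 0, 0, 1, 0, 0, 0, 0, 0, 20, 1, 0, 0, 0, 0, 0, 50, 1, 0, 0, 0, 0, 0, 90, 1, 0, 0, 0, 0, 0, 130, 1, 0, 0, 0, -45, -45, 150, 1, 0, 0, 0, -90, -90, 150, 1, 0, 0, 0, -130, -120, 150, 1, 0, 0, 0, -160, -150, 150, 1, 0, 0, 0, -160, -150, 150, 1, 0, 0, 0, -160, -150, 150, 1]

```text
clock: 9.1
position: [0.3924, -0.2901, 0.238]
ee_rot: [0.0, 0.944, 0.331, -0.0]
contact_force: [1.1, 0.6, -0.6]
width: 0.0858
gripper_force: 0.0
```

```bash
python3 - <<'E'
from h import *
s=manip.get_state();print(s["contact_force"],s["width"])
a=imaging.get_image("scene");b=imaging.get_image("top")
for n,im,z in(("scene",a,.094),("top",b,.1)):
    q=blobs(im,(8,150,120),(20,255,255),1)[0];print(q,cast(n,q[1],z))
cv2.imwrite("pics/s4.png",np.vstack([cv2.resize(a[140:300,120:400],None,fx=2,fy=2),cv2.resize(b[95:230,185:465],None,fx=2,fy=2)]))
E
```

```text
[ 1.06091204  0.60763258 -0.64781576] 0.08581737944237947
([215, 244, 12, 12, 123], [220.3, 249.5]) [ 0.55434462 -0.13703991  0.094     ]
([348, 206, 16, 15, 183], [355.6, 213.2]) [ 0.55463905 -0.13771057  0.1       ]
```

View pics/s4.png

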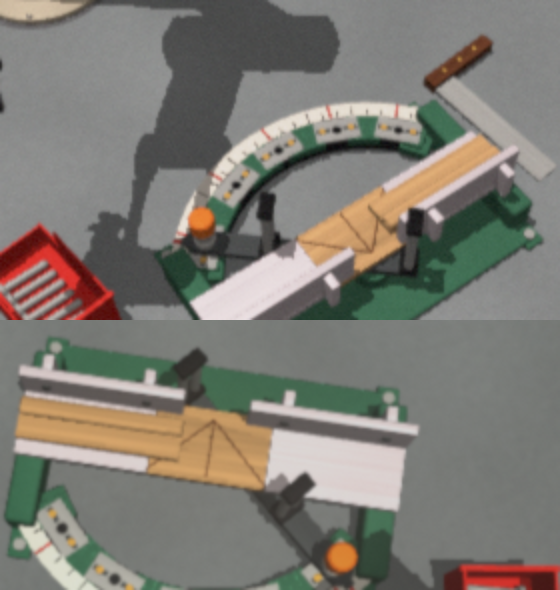

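The knob rests over the 45° hole at (0.5545, -0.1375). Both views agree with the home height, and nothing else has moved. I'll hand it in.

```bash
python3 -c "
from rig import manip
print(manip.sign_off())"
```

```text
the job is handed in; nothing more can be done
None
```

The saw arm is at the right-hand 45° stop with the pin dropped home in its hole, as far as the cameras and the force readings show. The gripper is clear, the moulding, bin and square looked undisturbed, and I handed the job in at about 9 s; no verdict was reported back.

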